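Third hand on the sterilisation container lid

ROBOT

A 6-joint arm with a two-finger parallel gripper is mounted at the origin on a cart in front of the work surface, level with it; the furniture and walls round the work are solid. World frame = base frame: x ahead of the robot, y to its left, z up, the work surface at z = 0. Lengths are in m, angles in rad, forces in N, time in s.
With the tool pointing down it reaches from about 0.35 to 1 m from the base axis. Payload 7.1 kg.
Tool frame: the origin (TCP) lies between the finger pads; the fingertips stand 22 mm ahead of it and the grasp point (between the pads) lies 3 mm ahead of it; z points along the fingers, y is the line along which they close (so a half turn about z gives the same grasp; the last joint's range is limited). The gripper opens to 85 mm and grips with 20 to 120 N. Pads are 22 mm wide; open, the fingers measure 114 mm over their backs; the gripper's body (76 mm by 85 mm) begins 54 mm behind the grasp point. The pads swing forward as they close: fully open they stand 13 mm farther back than shut.
Start: joints at [-1.197, 0.423, 1.63, -0, 1.089, -0.019], TCP at [0.239, -0.577, 0.233] pointing down, gripper open.
Joint ranges: [-3, 3], [-0.9, 2.11], [0.09, 2.58], [-1.31, 4.45], [0.11, 2.69], [-2.54, 2.54]. Speed limits (rad/s): [2.39, 2.39, 3.01, 3.14, 3.14, 3.14].

INTERFACE

Orientations are given as a rotation vector (axis times angle).
In Python, from rig import manip gives the robot as it stands. The module is installed in compiled form; this text tells all that it offers. Calls block until the motion is done:
- manip.move_to(position, orientation): joint-space move of the TCP to a pose.
- manip.servo_line(position, orientation=None, rate=0.15): straight line of the TCP; orientation=None keeps the orientation; rate is the mean speed in m/s.
- manip.set_joints(angles): joint-space move.
- manip.command_gripper(opening, f_grip=None): finger opening in m; f_grip is the grip in N (None keeps the last); returns when the fingers have stopped.
- manip.hold(seconds).
- manip.solve_ik(position, orientation): joint angles nearest the present ones, or None.
- manip.camera(name): name is "scene" or "top" or "wrist"; returns a dict with "image" (420x560x3 uint8, red, green, blue), "fx", "fy", "cx", "cy" (pixels), "cam_to_world" (4x4, takes a point from camera to world coordinates); the wrist camera has in their place "mount" (4x4, takes a point from camera to tool coordinates, whose origin is the TCP and whose axes are the flange's). Camera axes: x right, y down, z forward; pixel columns grow to the right and rows downward; lengths in m; the calibration is good to about 2 mm. A picture is of the moment at which its call begins: read the wrist's pose just before it. There is no depth.
A pose or a line that the arm cannot do raises manip.IKError and nothing moves.
- manip.sign_off(): hands the job in; it is judged then, once.
Readings, each from a call of its own:
- manip.get_time(): time.
- manip.get_joint_positions(): joint angles.
- manip.get_joint_vel(): joint speeds.
- manip.get_tau(): joint torques, N m.
- manip.get_position(): TCP position.
- manip.get_ee_rot(): TCP orientation.
- manip.get_contact_force(): force on the tool from outside, world axes, zero at the start.
- manip.get_torque(): the same for the moment, N m.
- manip.get_width(): finger opening in m.
- manip.get_grip_force(): force on a finger pad.
Only numpy, scipy, OpenCV 4.12 (cv2) and the standard library are available. Lean on these libraries where they do the work, as an engineer would, in place of code of your own. Each camera call takes 0.05 s, during which the arm holds its last target. There are 200 camera calls.

TASK

Take the blue lid by its handle, set it squarely over the rim of the open aluminium sterilisation container, and press it straight down on the seal with a steady push of about 12 newtons so that I can close the two end latches, one with each hand. Never push hard enough to crush the seal, leave the container and the things round it where they are, and finish while still pressing: do not let go.

Things in the scene. Friction and masses are not known exactly. Their poses are not given: they have to be found in the camera images.
- container: Open aluminium container, loose, 1.8 kg, outside 106 (x) by 186 (y) by 66 mm high to the metal rim, an orange-red seal standing up along the rim, instruments inside, an opened wire latch low on each short end (reaching 15 mm out, no higher than 45 mm). Origin: centre of its underside, z up.
- rim (a point): Centre of the container's opening at the height of the metal rim, 66 mm above the container's underside; same axes as the container.
- seal (a joint): How far the soft hollow seal is squashed: 0 free (its top stands 9 mm above the rim), at most 0.008 m. It yields as a spring of about 3 N per mm: the bare lid squashes it about 1 mm, lid and a push of 12 N about 5 mm.
- lid: Blue lid, 0.32 kg, lying flat, skirt down. Outside 117 (x) by 197 mm (y), 124 by 204 over the flared lower edge; inside 111 by 191, so 2.5 mm play round the rim; either way round fits. Skirt 21 mm deep, the lower 7 mm flared as lead-in; top plate 3 mm. Origin: centre of the skirt's lower edge, z up. On the free seal its origin is 12 mm below the rim, 20 mm with the seal fully squashed.
- handle (a point): Middle of the lid's black handle bar, 52 mm above the lid's origin. The bar is 12 mm wide (lid x), 14 mm high, runs along the lid's y between two posts with 72 mm free length, and its underside is 21 mm above the top plate.
- indicator_tape: Roll of beige tape lying flat, 96 mm across, 25 mm high; leave it alone. Origin: centre of its underside.
- timer: White kitchen-type timer with a blue dial, 52 x 68 x 66 mm; leave it alone. Origin: centre of its underside.
- swab_jar: White jar with a teal lid, 68 mm across, 75 mm high; leave it alone. Origin: centre of its underside.
- marker: White pen with a black cap, 135 mm long, lying flat; leave it alone. Origin: centre of its underside.

How it is judged:
On the way, in this order (a step that is already met when the one before it is completed fails the run):
1. the lid is lifted clear of the worktop and the container (height (world z) of lid above 0.03 m and contact force between lid and container below 0.1 N), for 0.2 s.
2. the lid sits squarely on the rim and is pressed on the seal with a steady force (horizontal distance between lid and rim below 0.005 m and angle between the x axis of lid and the x axis of container, either way round below 0.05 rad and contact force between lid and container between 10 and 20.5 N and contact force between the fingers and lid above 4 N), for 1 s.
At the end, for the whole second after the job is handed in: Lid over the rim (centres within 5 mm, turned under 0.05 rad, level within 0.04 rad), fingers still on it, at rest for the last second, pressed with 10 to 20.5 N between lid and container (its 3 N weight included: a push of about 7 to 17 N), seal squashed 3 to 7.2 mm (all of step 2 and z of lid in the frame of rim between -0.021 and -0.0135 m and angle between lid's own z axis and vertical below 0.04 rad and angle between container's own z axis and vertical below 0.02 rad and value of joint seal between 0.003 and 0.0072 m and linear speed of lid below 0.01 m/s); the arm keeps its last pose, push and grip.
It fails at once if the seal is crushed: more than 40 N between lid and container (contact force between lid and container above 40 N).
It fails at once if the container is pushed more than 40 mm from its place (distance of container from where it was at the start of the episode above 0.04 m).
It fails at once if a bystander is moved more than 15 mm (distance of any of indicator_tape, timer, swab_jar, marker from where it was at the start of the episode above 0.015 m).
It also fails if it takes over 42 s, if anything falls off the work surface, if the arm or the gripper's body presses on something with over 40 N, if the wrist force passes 120 N, or if a joint passes its speed limit or range.

## Working session

There is one attempt and no reset: what is moved stays moved. The work goes in short steps, each a Python script; the robot and the scene stay as the last script left them, time stands still between calls to the robot, and variables do not carry over. Pictures are saved under pics/ and viewed, at most 10 in all, crops included, and the job is handed in when it is done.

```bash
mkdir -p pics; python3 - <<'E'
from rig import manip as m
import cv2,pickle
d={}
for n in("top","scene"):
    c=m.camera(n);d[n]=c;cv2.imwrite(f"pics/{n}0.png",c["image"][:,:,::-1])
    print(n,c["fx"],c["fy"],c["cx"],c["cy"],c["cam_to_world"].round(4).tolist())
pickle.dump(d,open("c0.pkl","wb"))
print(m.get_time(),m.get_ee_rot(),m.get_contact_force())
E
```

```text
top 424.2028774470047 424.2028774470047 272.6284526910468 213.21767378769613 [[-0.0021, -0.998, 0.0639, 0.4534], [-1.0, 0.0021, -0.0011, 0.2569], [0.0009, -0.0639, -0.998, 1.3197], [0.0, 0.0, 0.0, 1.0]]
scene 418.44401905270183 418.44401905270183 283.94186302554317 205.7119852345201 [[-0.6274, -0.5919, 0.5061, -0.0636], [-0.7787, 0.4732, -0.4119, 0.7788], [0.0043, -0.6525, -0.7578, 0.9891], [0.0, 0.0, 0.0, 1.0]]
0.1 [-3.07984361e+00 -6.12747347e-01  3.68711501e-04] [-0.13535375  0.12389941  0.32825301]
```

View pics/top0.png

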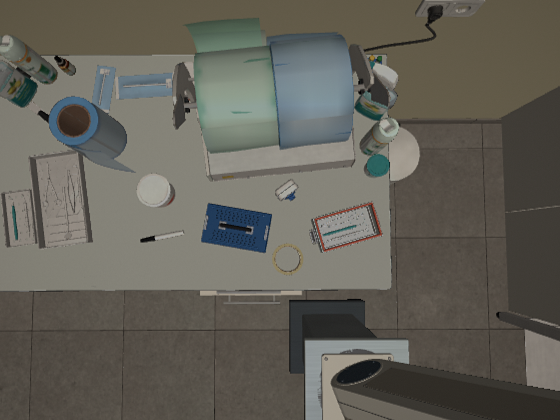

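View pics/scene0.png

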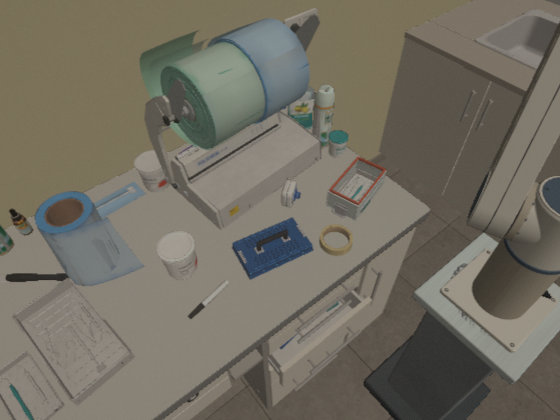

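The top view shows the lid at about (237,228), the container at (346,227), the tape at (288,259) and the timer at (287,189). I'll enlarge it.

```bash
python3 - <<'E'
import cv2,pickle
d=pickle.load(open("c0.pkl","rb"))
im=d["top"]["image"][:,:,::-1]
cv2.imwrite("pics/topz.png",cv2.resize(im[170:290,195:395],None,fx=4,fy=4,interpolation=cv2.INTER_CUBIC))
E
```

```text
(no output)
```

View pics/topz.png

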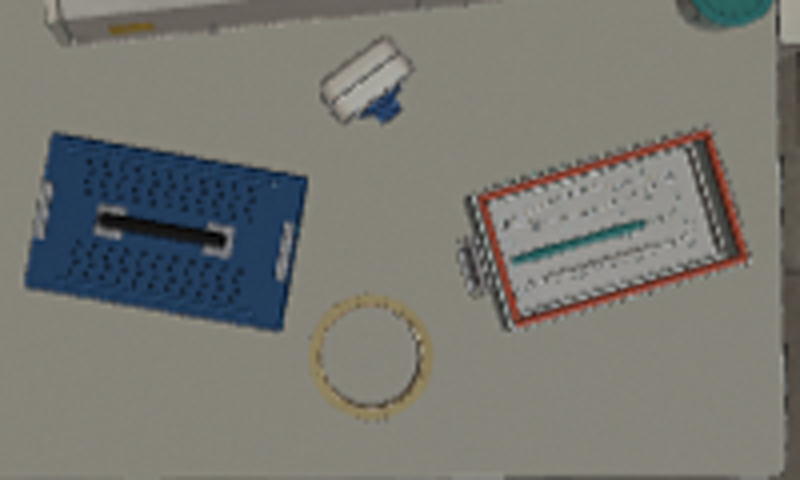

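The enlarged crop shows the lid corners at (53,133), (307,178), (281,331) and (26,286). The handle runs from (98,219) to (226,241). The seal corners are at (481,198), (710,134), (746,258) and (515,327).

```bash
cat > h.py <<'E'
import numpy as np, cv2
from scipy.spatial.transform import Rotation as R
from rig import manip as m
def ray(c,px,z,T=None):
    T=c["cam_to_world"] if T is None else T
    px=np.atleast_2d(px).astype(float)
    d=np.c_[(px[:,0]-c["cx"])/c["fx"],(px[:,1]-c["cy"])/c["fy"],np.ones(len(px))]@T[:3,:3].T
    o=T[:3,3]; return o+d*((z-o[2])/d[:,2])[:,None]
def down(yaw):  # tool z down; tool y (closing line) at angle yaw in world
    y=np.array([np.cos(yaw),np.sin(yaw),0]);z=np.array([0,0,-1.])
    return R.from_matrix(np.c_[np.cross(y,z),y,z]).as_rotvec()
def toolT():
    T=np.eye(4);T[:3,:3]=R.from_rotvec(m.get_ee_rot()).as_matrix();T[:3,3]=m.get_position();return T
def wrist(name):
    T=toolT();c=m.camera("wrist");c["cam_to_world"]=T@np.array(c["mount"])
    import pickle;pickle.dump(c,open(name+".pkl","wb"));cv2.imwrite(f"pics/{name}.png",c["image"][:,:,::-1]);return c
def rect(P):  # centre, long-axis angle
    v=(P[1]-P[0])+(P[2]-P[3]);w=(P[2]-P[1])+(P[3]-P[0])
    return P.mean(0)[:2],np.arctan2(v[1],v[0]),np.linalg.norm(v)/2,np.linalg.norm(w)/2
E
python3 - <<'E'
from h import *
import pickle
c=pickle.load(open("c0.pkl","rb"))["top"]
f=lambda p:np.array(p)/4.+[194.6,169.6]
print("lid",rect(ray(c,f([(53,133),(307,178),(281,331),(26,286)]),.021)))
h=ray(c,f([(98,219),(226,241)]),.059);print("handle",h.mean(0),np.arctan2(*(h[1]-h[0])[[1,0]]))
print("seal",rect(ray(c,f([(481,198),(710,134),(746,258),(515,327)]),.07)))
for n,p,z in(("tape",(371,357),.025),("timer",(368,80),.06),("jar",(735,-15),.075)):print(n,ray(c,f(p),z))
print("rollfront z.3",ray(c,[(235,150),(315,145)],.3))
print(toolT().round(3).tolist(), np.array(m.camera("wrist")["mount"]).round(3).tolist())
E
```

```text
lid (array([0.49285773, 0.36687885]), np.float64(-1.747729305929494), np.float64(0.19794155479017664), np.float64(0.1187028889240107))
handle [0.49302312 0.36716585 0.059     ] -1.7429449072476444
seal (array([0.49267449, 0.0339202 ]), np.float64(-1.2923986981359323), np.float64(0.17691946067575565), np.float64(0.09640326949829937))
tape [[0.39731751 0.21108325 0.025     ]]
timer [[0.60465299 0.2136681  0.06      ]]
jar [[ 0.67305136 -0.05789679  0.075     ]]
rollfront z.3 [[0.67293338 0.34697223 0.3       ]
 [0.68487154 0.15230948 0.3       ]]
[[0.924, 0.383, -0.001, 0.239], [0.383, -0.924, 0.001, -0.577], [0.0, -0.001, -1.0, 0.232], [0.0, 0.0, 0.0, 1.0]] [[0.0, -0.951, -0.311, 0.08], [1.0, 0.0, -0.001, 0.0], [0.001, -0.311, 0.951, -0.141], [0.0, 0.0, 0.0, 1.0]]
```

```bash
python3 - <<'E'
from h import *
for p,y in(((.493,.034,.3),.278),((.493,.367,.25),-.175),((.493,.367,.05),-.175)):
  for k in(0,np.pi):
    print(p,k,m.solve_ik(p,down(y+k)))
m.move_to((.493,.034,.3),down(.278)); m.hold(.3)
print(m.get_position(),m.get_time()); c=wrist("wc"); print(c["fx"],c["cx"],c["cy"])
E
```

```text
(0.493, 0.034, 0.3) 0 [ 4.47734293e-02  1.49402776e-01  1.84489920e+00 -4.44089210e-16
  1.14729068e+00 -2.33226571e-01]
(0.493, 0.034, 0.3) 3.141592653589793 None
(0.493, 0.367, 0.25) 0 [ 6.20558287e-01  3.89625168e-01  1.63937769e+00 -4.44089210e-16
  1.11258979e+00  7.95558287e-01]
(0.493, 0.367, 0.25) 3.141592653589793 [ 6.20558287e-01  3.89625168e-01  1.63937769e+00 -4.44089210e-16
  1.11258979e+00 -2.34603437e+00]
(0.493, 0.367, 0.05) 0 [ 6.20558287e-01  6.55741351e-01  1.74241297e+00 -4.44089210e-16
  7.43438332e-01  7.95558287e-01]
(0.493, 0.367, 0.05) 3.141592653589793 [ 6.20558287e-01  6.55741351e-01  1.74241297e+00 -4.44089210e-16
  7.43438332e-01 -2.34603437e+00]
[0.49305886 0.03368562 0.29993994] 2.8167
319.19146776997405 274.09803964682766 209.92719207808787
```

View pics/wc.png

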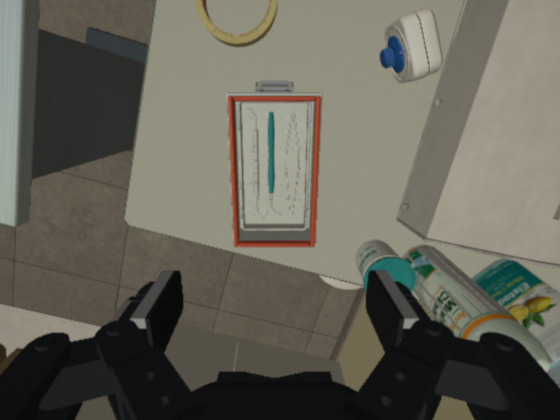

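The wrist view shows the seal's outer corners at about (230,97), (321,97), (316,246) and (235,246). I'll refine these with a red mask projected to the seal's height, in both the wrist and top views.

```bash
cat >> h.py <<'E'
def seal(c,roi,z=.073):
    x0,y0,x1,y1=roi;im=c["image"].astype(int)
    k=(im[...,0]-im[...,1]>50)&(im[...,0]-im[...,2]>50)
    M=np.zeros(k.shape,bool);M[y0:y1,x0:x1]=k[y0:y1,x0:x1]
    v,u=np.nonzero(M);P=ray(c,np.c_[u,v],z)[:,:2]
    (cx,cy),s,a=cv2.minAreaRect((P*1000).astype(np.float32))
    if s[0]>s[1]: a+=90; s=s[::-1]
    return (cx,cy),s,np.deg2rad((a+90)%180-90),len(u)   # angle of short (x) axis
E
python3 - <<'E'
from h import *
import pickle
c=pickle.load(open("c0.pkl","rb"))["top"];w=pickle.load(open("wc.pkl","rb"))
for z in(.066,.074):print(seal(c,(305,195,390,260),z),seal(w,(215,85,335,260),z))
print(rect(ray(w,[(321,97),(316,246),(235,246),(230,97)],.073)))
m.move_to((.493,.367,.25),down(-.175)); m.hold(.3)
print(m.get_position(),m.get_time()); wrist("wl")
E
```

```text
((493.33709716796875, 33.50856018066406), (100.70911407470703, 178.8763885498047), np.float64(0.28002489716667484), 272) ((493.1382141113281, 33.17472839355469), (102.41001892089844, 181.10789489746094), np.float64(0.2771870327090864), 2117)
((493.08245849609375, 34.933876037597656), (100.06647491455078, 177.73497009277344), np.float64(0.2800243312449432), 272) ((492.6719055175781, 34.82640838623047), (100.22216796875, 177.23878479003906), np.float64(0.27718711593287043), 2117)
(array([0.4948567 , 0.03468631]), np.float64(-1.2919614579754837), np.float64(0.17668543550803525), np.float64(0.10032444470317665))
[0.49344201 0.36629892 0.25029159] 4.4417
```

View pics/wl.png

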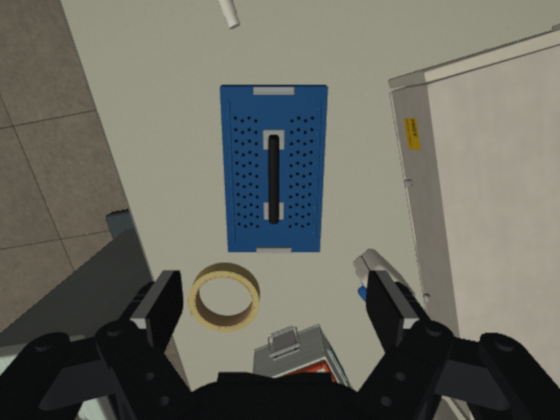

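The lid is centred under the gripper and aligned with it. Its blue corners are at (221,85), (327,85), (320,252) and (228,252), and the handle runs from (273,135) to (273,224). I'll compute its pose, then grasp and lift.

```bash
python3 - <<'E'
from h import *
import pickle
w=pickle.load(open("wl.pkl","rb"))
L=rect(ray(w,[(327,85),(320,252),(228,252),(221,85)],.004));print(L)
h=ray(w,[(273.5,135),(273.5,224)],.059);print(h, np.arctan2(*(h[1]-h[0])[[1,0]]))
im=w["image"].astype(int);k=(im[...,2]-im[...,0]>40);k[:, :200]=0;k[:,345:]=0;k[260:]=0
v,u=np.nonzero(k)
for z in(.004,.024):
  P=ray(w,np.c_[u,v],z)[:,:2];print(cv2.minAreaRect((P*1000).astype(np.float32)))
E
```

```text
(array([0.49336593, 0.36481629]), np.float64(-1.7468705420991661), np.float64(0.20748330685659322), np.float64(0.12118408380784418))
[[0.50216417 0.41726664 0.059     ]
 [0.48521964 0.32229602 0.059     ]] -1.74735715685541
((492.5877685546875, 365.153076171875), (204.98175048828125, 121.3068618774414), 79.91873931884766)
((493.35980224609375, 369.2757568359375), (194.38388061523438, 115.03514099121094), 79.91873168945312)
```

```bash
python3 - <<'E'
from h import *
o=down(-.176)
m.servo_line((.493,.367,.12),o,rate=.12); m.servo_line((.493,.367,.055),o,rate=.06)
print(m.get_contact_force(),m.get_position())
m.command_gripper(0.0,f_grip=80); print("w",m.get_width(),m.get_grip_force(),m.get_contact_force(),m.get_position())
m.servo_line((.493,.367,.075),o,rate=.04);print(m.get_contact_force())
m.servo_line((.493,.367,.22),o,rate=.12);m.hold(.3)
print("w",m.get_width(),m.get_grip_force(),m.get_contact_force(),m.get_torque(),m.get_position(),m.get_time())
wrist("wg")
E
```

```text
[ 0.0694904  -0.49866856  1.31588191] [0.49329709 0.36719949 0.05544187]
w 0.00847944183896573 78.50714921951294 [-0.96863458 -0.83474212  4.5215665 ] [0.49308372 0.3670177  0.05534417]
[ 0.59812446 -0.23608282 -3.14623253]
w 0.008379457488957357 78.27216982841492 [ 0.39544956  0.21743191 -3.87524496] [ 0.00793038  0.03287434 -0.03812563] [0.49288088 0.3669109  0.21956618] 9.95
```

View pics/wg.png

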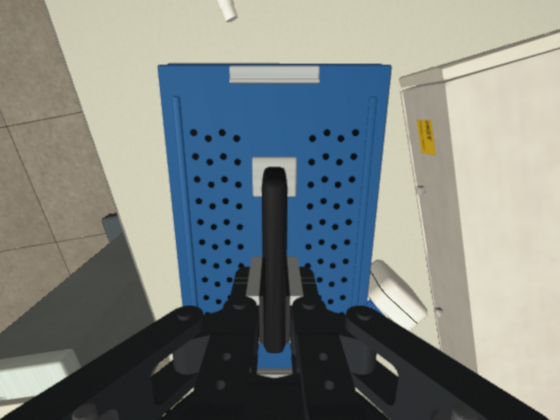

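The lid is held level. Its far top corners are at (159,66) and (391,66), and the handle end is at (274,168). I'll compute the lid's offset in the tool frame.

```bash
python3 - <<'E'
from h import *
import pickle
w=pickle.load(open("wg.pkl","rb"))
T=w["cam_to_world"]@np.linalg.inv(np.array(w["mount"]))
tl=lambda P:(P-T[:3,3])@T[:3,:3]
im=w["image"].astype(int);k=(im[...,2]-im[...,0]>40);k[:, :150]=0;k[:,400:]=0
for r in(70,100,150,200,250,280):
  u=np.nonzero(k[r])[0]; print(r,u.min(),u.max())
for cc in(170,220,330,380): print(cc,np.nonzero(k[:,cc])[0].min())
z=T[2,3]-.055+.024
for n,p,zz in(("far corners",[(159,66),(391,66)],z),("same at flare",[(159,66),(391,66)],z-.024),("handle end",[(274.5,168)],z+.035)):print(n,tl(ray(w,p,zz)).round(4).tolist())
E
```

```text
70 158 390
100 161 387
150 166 382
200 172 376
250 177 371
280 180 368
170 64
220 64
330 64
380 64
far corners [[0.0985, -0.0565, 0.031], [0.0985, 0.0577, 0.0309]]
same at flare [[0.1011, -0.0645, 0.055], [0.1011, 0.0658, 0.0549]]
handle end [[0.0544, 0.0003, -0.004]]
```

The lid is centred in the tool to under 1 mm. Next I'll carry it over and lower it while watching the force.

```bash
python3 - <<'E'
from h import *
o=down(.278);C=np.array([.493,.0345])
m.move_to((*C,.22),o);m.hold(.4)
e=C-m.get_position()[:2];print("err",e*1000,R.from_rotvec(m.get_ee_rot()).as_matrix()[:2,1])
base=np.mean([(m.hold(.05),m.get_contact_force())[1] for _ in range(6)],0);print("base",base)
X=C+e
m.servo_line((*X,.13),o,rate=.1);m.hold(.1)
z=.13
while z>.0985:
    z-=.0015 if z>.112 else .001
    m.servo_line((*X,z),o,rate=.03);m.hold(.12)
    f=m.get_contact_force()-base;p=m.get_position()
    print(round(z,4),p.round(4),f.round(1),m.get_torque().round(2))
    if f[2]>10 or np.hypot(*f[:2])>6: break
c=m.camera("scene");cv2.imwrite("pics/s1.png",cv2.resize(c["image"][130:240,290:430,::-1],None,fx=5,fy=5,interpolation=cv2.INTER_CUBIC))
print(m.get_time())
E
```

```text
err [-0.04781059 -0.39105834] [0.96142114 0.27508068]
base [-0.15518502 -0.32388768 -2.45309617]
0.1285 [0.493  0.0341 0.1286] [ 0.9  0.2 -0.6] [ 0.03 -0.02  0.05]
0.127 [0.4929 0.0341 0.127 ] [ 0.5  0.4 -1.5] [ 0.03  0.05 -0.06]
0.1255 [0.4929 0.0341 0.1255] [-0.5  0.5  0.4] [0.02 0.04 0.02]
0.124 [0.4929 0.0341 0.124 ] [ 0.5  0.9 -1.1] [-0.03  0.04  0.01]
0.1225 [0.493  0.0341 0.1225] [-1.  -0.2 -0.4] [0.01 0.01 0.02]
0.121 [0.4929 0.0341 0.121 ] [-0.1  0.5 -0.8] [-0.03  0.04  0.03]
0.1195 [0.493  0.0341 0.1195] [-0.1  0.7  0.7] [-0.06  0.   -0.03]
0.118 [0.4929 0.0341 0.118 ] [ 0.2 -0.4 -1.3] [-0.04  0.03  0.06]
0.1165 [0.4929 0.0341 0.1165] [-0.1  0.1  0.1] [ 0.   -0.01  0.  ]
0.115 [0.4929 0.0341 0.115 ] [-0.1  0.  -0.3] [ 0.03 -0.02 -0.05]
0.1135 [0.493  0.0341 0.1135] [ 0.5 -0.2 -1.2] [-0.   -0.03  0.02]
0.112 [0.4929 0.0341 0.112 ] [-0.1  0.8  0.1] [-0.02 -0.02  0.02]
0.111 [0.493  0.0341 0.111 ] [ 0.3 -0.7 -0.3] [-0.03  0.04 -0.02]
0.11 [0.4929 0.0341 0.11  ] [-0.5  0.2 -0.2] [-0.   -0.01 -0.03]
0.109 [0.4929 0.0341 0.109 ] [-0.3  0.  -0.4] [ 0.03 -0.01 -0.05]
0.108 [0.493  0.0341 0.1081] [-0.2  0.2  2.5] [0.03 0.06 0.04]
0.107 [0.493  0.0341 0.1072] [-1.4  0.7  5.3] [-0.02  0.18 -0.01]
0.106 [0.493  0.0341 0.1062] [-0.8  0.3  7.7] [-0.01  0.31 -0.  ]
0.105 [0.4931 0.0341 0.1054] [-2.7  0.9 11.1] [ 0.02  0.42 -0.01]
20.125
```

View pics/s1.png

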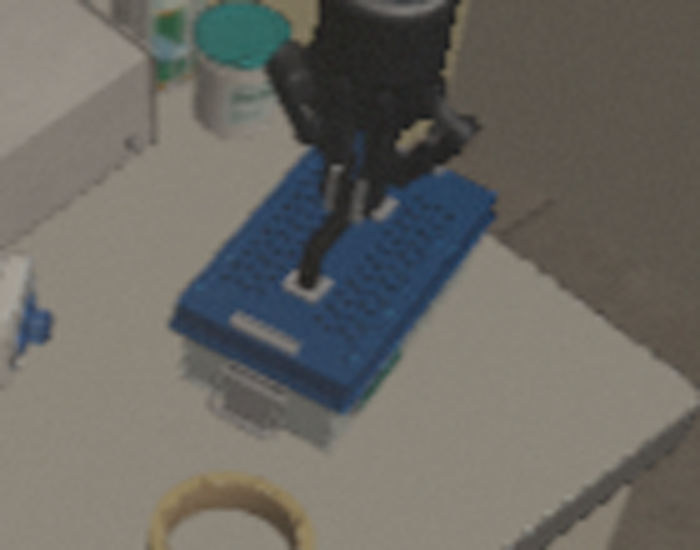

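The lid sits evenly over the rim with the skirt outside it. Contact began at the expected height and stiffness is about 3 N/mm. A small sideways force in −x remains, so I'll ease x slightly and finish the press.

```bash
cat >> h.py <<'E'
def rd(tag):
    m.hold(.2);F=[];
    for _ in range(6): m.hold(.03);F.append(np.r_[m.get_contact_force()-[-.155,-.324,-2.85],m.get_torque()])
    print(tag,m.get_position().round(4),np.mean(F,0).round(2));return np.mean(F,0)
E
python3 - <<'E'
from h import *
o=down(.278);x,y=.49295,.0341
rd("now")
for dx in(.0006,.0012):
    m.servo_line((x-dx,y,.105),o,rate=.02);rd(dx)
c=m.camera("top");cv2.imwrite("pics/t2.png",cv2.resize(c["image"][180:270,290:400,::-1],None,fx=6,fy=6,interpolation=cv2.INTER_CUBIC))
print(m.get_grip_force(),R.from_rotvec(m.get_ee_rot()).as_matrix()[:,2],m.get_time())
E
```

```text
now [0.4931 0.0341 0.1054] [-2.080e+00  2.900e-01  1.052e+01 -2.000e-02  4.100e-01  1.000e-02]
0.0006 [0.493  0.0341 0.1055] [-1.37  0.08 10.42 -0.03  0.22  0.  ]
0.0012 [0.493  0.0341 0.1057] [ 0.35  0.12  9.83 -0.04 -0.03  0.01]
79.51620697975159 [ 2.63084200e-03  5.28368013e-05 -9.99996538e-01] 21.875
```

View pics/t2.png

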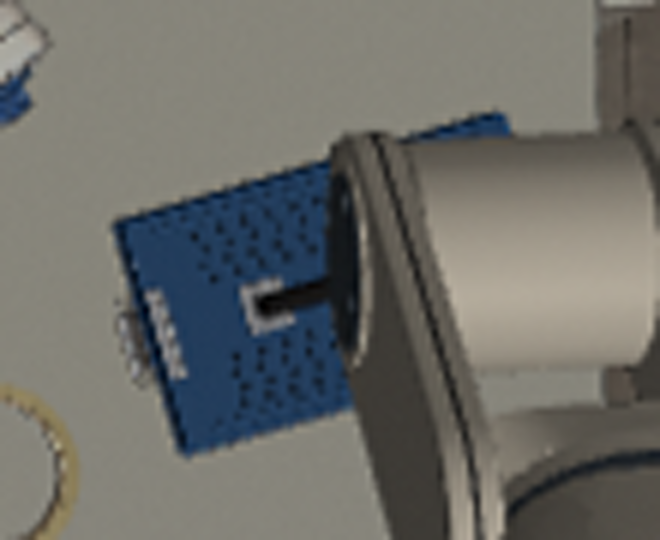

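The lid is square over the container, with the end latch showing evenly at (135,340), and the sideways load is gone. I'll finish the press to about 14.5 N total.

```bash
python3 - <<'E'
from h import *
o=down(.278);x,y=.49295-.0012,.0341;z=.105
f=rd("s")
while f[2]<14.2 and z>.1015:
    z-=.0005;m.servo_line((x,y,z),o,rate=.02);f=rd(round(z,4))
m.hold(1.3);f=rd("end");print(R.from_rotvec(m.get_ee_rot()).as_matrix()[:,2].round(4),m.get_grip_force(),m.get_time())
E
```

```text
s [0.493  0.0341 0.1057] [ 0.04  0.23  9.35 -0.04 -0.02  0.02]
0.1045 [0.493  0.0341 0.1053] [ 1.600e-01 -2.500e-01  1.084e+01 -3.000e-02  6.000e-02  1.000e-02]
0.104 [0.493  0.0341 0.1048] [-2.000e-02 -1.500e-01  1.215e+01 -4.000e-02  1.200e-01 -1.000e-02]
0.1035 [0.493  0.0341 0.1045] [-0.69  0.23 13.61 -0.04  0.18  0.02]
0.103 [0.493  0.0341 0.104 ] [-1.25 -0.13 14.66 -0.06  0.25 -0.  ]
end [0.493  0.0341 0.104 ] [-1.110e+00  1.900e-01  1.436e+01 -5.000e-02  2.300e-01 -1.000e-02]
[ 2.8e-03  1.0e-04 -1.0e+00] 80.11824488639832 26.575
```

```bash
python3 -c "
from rig import manip as m
print(m.sign_off())"
```

```text
the job is handed in; nothing more can be done
None
```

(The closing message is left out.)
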